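# Swap the tin and the angle plates

### The job

Swap the round tin on the cork mat with the three L-shaped aluminium angle plates on the wooden board, parking the tin upright in the middle of the upper saucer meanwhile. Pile the plates flat on the middle of the cork mat, the largest at the bottom and the smallest on top, all centred over one another and each turned the opposite way (half a turn) from the one beneath so that its corner lies over the open side of that one and the pile stays balanced; the pile as a whole may face any way. Finally stand the tin upright in the middle of the wooden board, and leave the comb, the glass sphere and the key fob where they are.

Things in the scene. Friction and masses are not known exactly. Their poses are not given: they have to be found in the camera images.
- tin: Round aluminium tin, empty, with a closed flap lid (stays shut): 58 mm in diameter up to 38 mm, lid rim 61 mm, 46 mm high, hinge barrel at its +x side, thumb tab at -x near the top (69 mm over both; grip along its y). Origin: centre of its underside, +z up. Stands on the cork mat at the start.
- plate_large: The largest of three flat L-shaped aluminium angle plates: 76 x 76 mm outside, both legs 30 mm wide, 8 mm thick, screw-hole marks. Origin: on the underside, at the centre of the corner square where the legs meet (15 mm from both outer edges); +x along one leg, +y along the other, each ending 61 mm out; the outline's centre is at (23, 23) mm. Starts flat, loose, on the board.
- plate_middle: The middle-sized of three flat L-shaped aluminium angle plates: 68 x 68 mm outside, both legs 30 mm wide, 8 mm thick, screw-hole marks. Origin: on the underside, at the centre of the corner square where the legs meet (15 mm from both outer edges); +x along one leg, +y along the other, each ending 53 mm out; the outline's centre is at (19, 19) mm. Starts flat, loose, on the board.
- plate_small: The smallest of three flat L-shaped aluminium angle plates: 60 x 60 mm outside, both legs 30 mm wide, 8 mm thick, screw-hole marks. Origin: on the underside, at the centre of the corner square where the legs meet (15 mm from both outer edges); +x along one leg, +y along the other, each ending 45 mm out; the outline's centre is at (15, 15) mm. Starts flat, loose, on the board.
- board: Wooden serving board, 130 mm (its x) by 350 mm (its y), 12 mm thick, does not move. Origin: centre of its underside; its top is 12 mm higher.
- mat: Square cork mat, 110 x 110 mm, 5 mm thick, does not move. Origin: centre of its underside; its top is 5 mm higher.
- saucers: Two stacked white ceramic saucers, 142 mm in diameter, empty, do not move. Origin: centre of the underside of the lower one. The flat inner floor of the upper one, about 80 mm across, is 13 mm above the origin; its sloping rim rises to 26 mm, a blue line rings the floor.
- comb: Pale wooden comb, 115 x 34 mm, 6 mm thick, long side along its x. Origin: centre of its underside. A bystander: loose, to be left where it is (it may not shift more than 20 mm).
- sphere: Solid glass sphere, 50 mm in diameter, resting on a small dark wooden ring. Origin: its centre. A bystander: loose, to be left where it is (it may not shift more than 20 mm).
- fob: Chrome key fob, 46 x 26 x 9 mm, with a key ring at its +x end. Origin: centre of the underside of the fob. A bystander: loose, to be left where it is (it may not shift more than 20 mm).
There are look-alikes about, which are no part of the job. Leave any red or turquoise look-alike of the plate_small alone.

How it is judged:
On the way:
1. the tin stands upright and released in the middle of the upper saucer (horizontal distance between tin and saucers below 0.015 m and z of tin in the frame of saucers between 0.009 and 0.018 m and angle between tin's own z axis and vertical below 0.1 rad and linear speed of tin below 0.02 m/s and angular speed of tin below 0.2 rad/s and contact force between the fingers and tin below 0.1 N), for 0.2 s.
At the end, for the whole second after the job is handed in: Tin upright on the board, within 15 mm of its middle; plates flat on the mat in one pile, large, middle, small from below, each outline's centre within 12 mm of the mat's middle, each about half a turn from the one beneath (corner square 18 mm or more along both its legs); all at rest (x of tin in the frame of board between -0.015 and 0.015 m and y of tin in the frame of board between -0.015 and 0.015 m and z of tin in the frame of board between 0.009 and 0.015 m and angle between each of tin, plate_large, plate_middle, plate_small's own z axis and vertical below 0.06 rad and linear speed of each of tin, plate_large, plate_middle, plate_small below 0.02 m/s and angular speed of each of tin, plate_large, plate_middle, plate_small below 0.2 rad/s and x of mat in the frame of plate_large between 0.011 and 0.035 m and y of mat in the frame of plate_large between 0.011 and 0.035 m and z of plate_large in the frame of mat between 0.002 and 0.008 m and x of mat in the frame of plate_middle between 0.007 and 0.031 m and y of mat in the frame of plate_middle between 0.007 and 0.031 m and z of plate_middle in the frame of mat between 0.01 and 0.016 m and x of mat in the frame of plate_small between 0.003 and 0.027 m and y of mat in the frame of plate_small between 0.003 and 0.027 m and z of plate_small in the frame of mat between 0.018 and 0.024 m and x of plate_middle in the frame of plate_large above 0.018 m and y of plate_middle in the frame of plate_large above 0.018 m and x of plate_small in the frame of plate_middle above 0.018 m and y of plate_small in the frame of plate_middle above 0.018 m); the robot touches nothing.
It fails at once if the comb is disturbed (shifted more than 20 mm) (distance of comb from where it was at the start of the episode above 0.02 m).
It fails at once if the glass sphere is disturbed (shifted more than 20 mm) (distance of sphere from where it was at the start of the episode above 0.02 m).
It fails at once if the key fob is disturbed (shifted more than 20 mm) (distance of fob from where it was at the start of the episode above 0.02 m).
It also fails if it takes over 125 s, if anything falls off the work surface, if the arm or the gripper's body presses on something with over 40 N, if the wrist force passes 120 N, or if a joint passes its speed limit or range.

### The arm

A 6-joint arm with a two-finger parallel gripper is mounted at the origin on the work surface. World frame = base frame: x ahead of the robot, y to its left, z up, the work surface at z = 0. Lengths are in m, angles in rad, forces in N, time in s.
With the tool pointing down it reaches from about 0.35 to 1 m from the base axis. Payload 7.1 kg.
Tool frame: the origin (TCP) lies midway between the tips of the shut fingers; the grasp point (between the pads) lies 19 mm behind it; z points along the fingers, y is the line along which they close (so a half turn about z gives the same grasp; the last joint's range is limited). The gripper opens to 85 mm and grips with 20 to 120 N. Pads are 22 mm wide; open, the fingers measure 114 mm over their backs; the gripper's body (76 mm by 85 mm) begins 54 mm behind the grasp point. The pads swing forward as they close: fully open they stand 13 mm farther back than shut.
Start: joints at [-0.019, 0.423, 1.63, -0, 1.089, -0.019], TCP at [0.625, 0, 0.231] pointing down, gripper open.
Joint ranges: [-3, 3], [-0.9, 2.11], [0.09, 2.58], [-1.31, 4.45], [0.11, 2.69], [-2.54, 2.54]. Speed limits (rad/s): [2.39, 2.39, 3.01, 3.14, 3.14, 3.14].

### API

Orientations are given as a unit quaternion [x, y, z, w].
In Python, from cell import robot, imaging, spotter gives the robot as it stands.
- The arm moves only by the tool arm_command, never from a script. Its argument "series" is a list that holds one entry, the list of rows, each a list of 7 numbers: the shift along the tool's x, y, z each as a share of 120 mm, from -1 to 1, then the turn, a rotation vector about the tool's x, y, z each as a share of 60 degrees, from -1 to 1, then the closure, from -1 (fully open) to 1 (shut). A call has 1 to 12 rows; each row is the pose to reach, as a shift and turn from the pose commanded when the call began, along the tool's axes at that moment; what a row does not reach only later rows make up. A row lasts 1/12 s, in which the tool goes at most 41.7 mm and 7.16 degrees, less where a joint would pass 70% of its speed; a pose out of reach is approached as far as the arm can. A call with a number of a shift or a turn outside -1 to 1 is refused whole. A call with a gripper value outside its range is refused whole. The fingers move at their own pace and stop on an object; "grip_force" is the grip in N (left out, the last holds). Time passes only in rows, so rows that repeat a pose let the fingers close. It gives the time, the measured TCP pose, the force, the opening and the grip force at its end, in the units of the state.
- robot.sense(): the state, without advancing time (a new reading comes with each control period).
- imaging.capture(name): name is "scene" or "side" or "wrist"; returns a dict with "img" (400x640x3 uint8, red, green, blue), "intrinsics" (3x3 intrinsics, pixels), "eye" and "attitude" of the camera in the world. Camera axes: x right, y down, z forward; pixel columns grow to the right and rows downward; lengths in m; the calibration is good to about 2 mm. A picture is of the moment at which its call begins. There is no depth.
- robot.hand_in(): hands the job in; it is judged then, once.
Trained networks look in a picture, given as the dict that the camera call returned (one of the last four; its "shot" number tells which), for a name from the list of things; names that differ only in an ending like _2 or _b are one class to them, and where a whole thing is asked for, a point or a joint stands for the part that bears it (a point fixed in the world has none). Each returns a list of dicts, best first, with "conf" (0 to 1); they miss things now and then, are a little off and sometimes report something else, mostly with a low value. They report only what shows in the picture. A call takes as long as a camera call. They do not tell look-alikes from the thing itself.
- spotter.outline_of(picture, target): "region" (400x640 bool, what is visible of it) and "at" ([column, row] in pixels, amid what is visible of it).
- spotter.pinpoint(picture, target): "at" ([column, row] in pixels: a listed point, or the origin of a listed thing).
The state is a dict: "clock": time; "q": joint angles; "qd": joint speeds; "joint_torque": joint torques, N m; "tcp_pos": TCP position; "orientation": TCP orientation; "wrist_force": force on the tool from outside, world axes, zero at the start; "ft_torque": the same for the moment, N m; "opening": finger opening in m; "finger_force": force on a finger pad.
Only numpy, scipy, OpenCV 4.12 (cv2) and the standard library are available. Lean on these libraries where they do the work, as an engineer would, in place of code of your own. Each camera call takes 0.05 s, during which the arm holds its last target. There are 200 camera calls.

## Working session

There is one attempt and no reset: what is moved stays moved. The work goes in short steps, Python scripts to look and compute and a tool call to move; the robot and the scene stay as the last step left them, time stands still between calls to the robot, and variables do not carry over. Pictures are saved under pics/ and viewed, at most 17 in all, crops included, and the job is handed in when it is done.

Besides the shell and the picture viewer there is one more tool, called after "Call:" as a command line: name --argument value ..., lists and objects as JSON in quotes. arm_command: Moves the arm, as the interface text tells. Shift numbers are shares of 120 mm and turn numbers shares of 60 degrees, none past 1 either way. Its arguments: {"type":"object","properties":{"series":{"type":"array","items":{"type":"array","items":{"type":"array","items":{"type":"number"}}}},"grip_force":{"type":"number"}},"required":["series"]}

```bash
mkdir -p pics; ls; cat > h.py <<'E'
import numpy as np, cv2
from scipy.spatial.transform import Rotation as R
from cell import robot, imaging, spotter
def rot(a):
    a=np.array(a,float); return a if a.shape==(3,3) else R.from_quat(a).as_matrix()
def ray(c,px,z):
    d=rot(c['attitude'])@np.linalg.inv(c['intrinsics'])@np.array([px[0],px[1],1.]); e=np.array(c['eye']); return e+d*(z-e[2])/d[2]
def proj(c,p):
    v=np.array(c['intrinsics'])@(rot(c['attitude']).T@(np.array(p,float)-np.array(c['eye']))); return v[:2]/v[2]
def save(c,n,crop=None,s=1):
    i=c['img']
    if crop: x0,y0,x1,y1=crop; i=i[y0:y1,x0:x1]
    cv2.imwrite('pics/'+n,cv2.resize(i[:,:,::-1],None,fx=s,fy=s,interpolation=cv2.INTER_CUBIC))
E
python3 - <<'E'
from h import *
np.set_printoptions(precision=3,suppress=True)
s=robot.sense(); print(s['clock'],s['tcp_pos'],s['orientation'],s['opening'])
zz=dict(tin=0.005,plate_large=.012,plate_middle=.012,plate_small=.012,board=0,mat=0,saucers=0,comb=0,sphere=.04,fob=0)
for n in ['scene','side','wrist']:
    c=imaging.capture(n); save(c,n+'0.png'); print(n,np.array(c['eye']),np.array(c['attitude']).tolist(),np.array(c['intrinsics']).tolist())
    for t in zz:
        print(t,[(np.round(d['at'],1).tolist(),round(d['conf'],2),ray(c,d['at'],zz[t])[:2].round(3).tolist()) for d in spotter.pinpoint(c,t)])
E
```

```text
pics
0.0 [0.624 0.    0.231] [ 0.707  0.707 -0.001 -0.001] 0.08524596264919783
scene [1.011 0.489 0.786] [0.3181821189307934, 0.8828841619470202, -0.32643822656107485, -0.11275539905245682] [[387.56917430757704, 0.0, 319.75356079681785], [0.0, 387.56917430757704, 200.02548354364666], [0.0, 0.0, 1.0]]
tin [([424.7, 222.3], 0.79, [0.438, 0.198]), ([449.6, 306.6], 0.18, [0.571, 0.381])]
plate_large [([350.7, 230.3], 0.72, [0.601, 0.101])]
plate_middle [([303.1, 174.6], 0.57, [0.574, -0.124])]
plate_small [([328.3, 204.5], 0.85, [0.59, 0.003]), ([262.8, 296.7], 0.78, [0.867, 0.11]), ([257.5, 237.5], 0.57, [0.789, -0.028])]
board [([422.2, 222.5], 0.24, [0.44, 0.193])]
mat [([352.5, 232.8], 0.52, [0.597, 0.103])]
saucers [([331.3, 145.0], 0.88, [0.425, -0.178])]
comb [([374.2, 171.6], 0.95, [0.405, -0.014])]
sphere []
fob [([450.6, 306.6], 0.61, [0.566, 0.382])]
side [ 0.294 -0.887  0.903] [0.9005386724299859, -0.15502811138825573, 0.07543843022330354, -0.3991308399295562] [[456.52116405899983, 0.0, 311.8108419717095], [0.0, 456.52116405899983, 197.90713495100846], [0.0, 0.0, 1.0]]
tin [(
[... 580 characters left out ...]
.614, -0.373]), ([296.5, 185.8], 0.75, [0.604, 0.073])]
fob [([256.7, 144.1], 0.42, [0.559, 0.367])]
wrist [0.625 0.069 0.375] [0.9906324072332332, -0.0005921348031758941, 0.0002053981903487006, 0.1365541684726167] [[356.46794840445466, 0.0, 318.00498121236535], [0.0, 356.46794840445466, 196.95780314445446], [0.0, 0.0, 1.0]]
tin []
plate_large [([301.4, 55.1], 0.76, [0.61, 0.107])]
plate_middle [([271.8, 262.7], 0.62, [0.574, -0.11])]
plate_small [([285.2, 166.4], 0.89, [0.591, -0.001]), ([556.3, 67.6], 0.75, [0.854, 0.095]), ([470.3, 193.6], 0.61, [0.786, -0.03])]
board [([306.6, 153.0], 0.61, [0.613, 0.011])]
mat []
saucers []
comb [([115.5, 175.5], 0.58, [0.408, -0.013])]
sphere []
fob []
```

View pics/scene0.png

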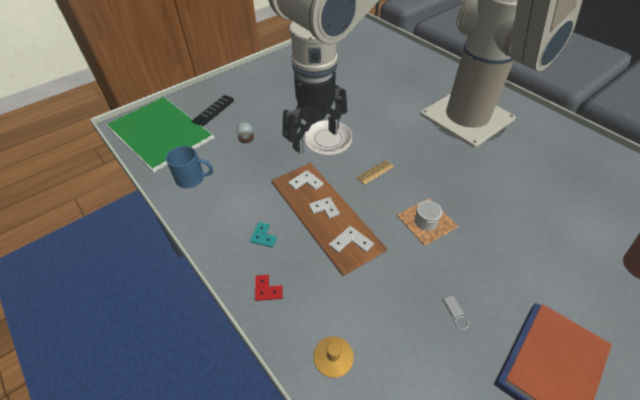

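View pics/wrist0.png

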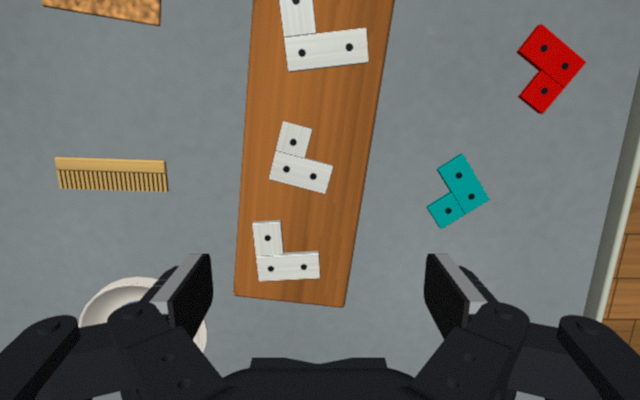

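View pics/side0.png

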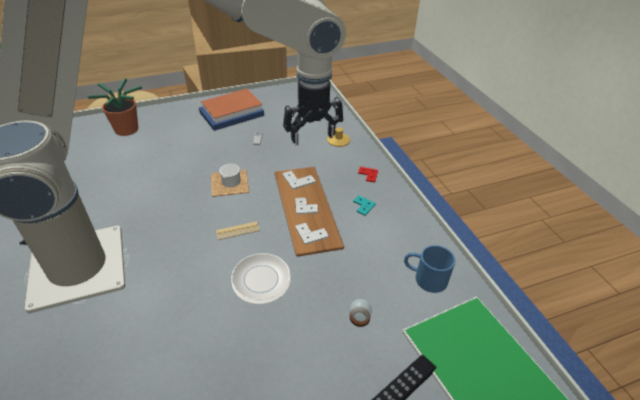

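Scene: tin on the mat at (428,215), and three white plates on the board: large (350,240), small (323,207), middle (305,180). In the wrist view the large one is at (325,35), the small one at (300,165) and the middle one at (285,255). The look-alikes are red (268,288) and turquoise (263,235) in the scene view. Both are coloured and lie off the board, so the white ones are the plates meant. Next I move the wrist camera towards the tin.

Call:
arm_command --series '[[[0.4,-0.4,0,0,0,0,-1],[0.85,-0.8,0,0,0,0,-1],[0.85,-0.8,0,0,0,0,-1],[0.85,-0.8,0,0,0,0,-1],[0.85,-0.8,0,0,0,0,-1],[0.85,-0.8,0,0,0,0,-1],[0.85,-0.8,0,0,0,0,-1]]]'

```text
clock: 2.23
tcp_pos: [0.5301, 0.1016, 0.2317]
orientation: [0.707, 0.707, 0.0, 0.001]
wrist_force: [-0.1, 0.0, 0.9]
opening: 0.0852
finger_force: 0.0
```

Call:
arm_command --series '[[[0.4,-0.3,0,0,0,0,-1],[0.85,-0.6,0,0,0,0,-1],[0.85,-0.6,0,0,0,0,-1],[0.85,-0.6,0,0,0,0,-1],[0.85,-0.6,0,0,0,0,-1],[0.85,-0.6,0,0,0,0,-1],[0.85,-0.6,0,0,0,0,-1],[0.85,-0.6,0,0,0,0,-1]]]'

```text
clock: 2.9
tcp_pos: [0.4581, 0.2029, 0.2313]
orientation: [0.708, 0.706, 0.0, 0.0]
wrist_force: [-0.3, -0.5, -1.6]
opening: 0.0855
finger_force: 0.0
```

```bash
cat >> h.py <<'E'
from scipy.optimize import minimize
def Lpoly(S):
    a=S-15; return np.array([[-15,-15],[a,-15],[a,15],[15,15],[15,a],[-15,a]])/1e3
def rect(a,b): return np.array([[-a,-b],[a,-b],[a,b],[-a,b]])/2
def render(c,poly,p,z0,z1,k=4):
    ct,st=np.cos(p[2]),np.sin(p[2]); w=poly@np.array([[ct,st],[-st,ct]])+np.array(p[:2])
    f=lambda z:(np.array([proj(c,[*q,z]) for q in w])*k*16).astype(np.int32)
    m=np.zeros((400*k//2,640*k//2),np.uint8); A,B=(f(z0)//2,f(z1)//2); n=len(A)
    for q in [A,B]+[np.array([A[i],A[(i+1)%n],B[(i+1)%n],B[i]]) for i in range(n)]: cv2.fillPoly(m,[q],255,shift=4)
    return cv2.resize(m,(640,400),interpolation=cv2.INTER_AREA)/255.
def fit(c,mask,poly,xy,z0,z1,yaws=np.arange(0,6.2,.52),sym=None):
    m=mask.astype(float); best=None
    def cost(p):
        r=render(c,poly,p,z0,z1); return 1-np.minimum(r,m).sum()/np.maximum(r,m).sum()
    cand=sorted([(cost([*xy,y]),y) for y in yaws])[:3]
    for _,y in cand:
        o=minimize(cost,[*xy,y],method='Nelder-Mead',options=dict(initial_simplex=np.array([[*xy,y],[xy[0]+.008,xy[1],y],[xy[0],xy[1]+.008,y],[*xy,y+.25]]),xatol=1e-4,fatol=1e-4,maxiter=160))
        if best is None or o.fun<best.fun: best=o
    return best.x,1-best.fun
def outl(c,t,i=0):
    d=spotter.outline_of(c,t); return d
E
python3 - <<'E'
from h import *
np.set_printoptions(precision=4,suppress=True)
s=robot.sense(); print(s['clock'],s['tcp_pos'],s['orientation'])
c=imaging.capture('wrist'); save(c,'w1.png',None,1.25)
def lookall(c,names):
  for t in names:
    for d in spotter.outline_of(c,t):
        print(t,d['conf'],np.array(d['at']).round(1),d['region'].sum(),ray(c,d['at'],.02)[:2])
lookall(c,['tin','mat','plate_large','board'])
for d in spotter.pinpoint(c,'tin'): print(d['conf'],d['at'],ray(c,d['at'],.005))
E
```

```text
2.9 [0.4581 0.2029 0.2313] [0.7079 0.7063 0.0001 0.0001]
tin 0.64 [292.4 178.4] 3430 [0.4323 0.1914]
mat 0.62 [283.2 146.3] 7109 [0.4239 0.2241]
plate_large 0.94 [468.2 245. ] 3049 [0.6197 0.1174]
board 0.59 [441.7 233.3] 11319 [0.59  0.131]
0.95 [297.2, 168.6] [0.4365 0.1986 0.005 ]
```

View pics/w1.png

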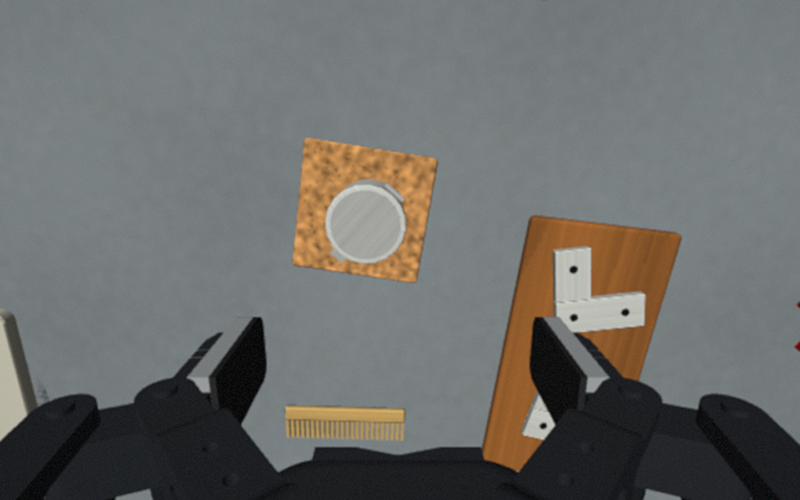

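The wrist view (1.25x) shows the tin lid at (365,222), its hinge at the upper right (395,193) and its tab at the lower left (338,257). That puts the tin's x axis at about +48°. The mat surrounds it, with the large plate at (595,295).

```bash
python3 - <<'E'
from h import *
np.set_printoptions(precision=4,suppress=True)
c=imaging.capture('wrist')
g=lambda t:spotter.outline_of(c,t)[0]['region']
tin,mat,pl=g('tin'),g('mat'),g('plate_large')
a=np.linspace(0,2*np.pi,40,endpoint=False); circ=.0302*np.c_[np.cos(a),np.sin(a)]
print('tin',fit(c,tin,circ,[.437,.2],.005,.051,[0]))
print('mat',fit(c,mat|tin,rect(.11,.11),[.435,.2],0,.005,[-.3,-.1,0.1]))
print('large',fit(c,pl,Lpoly(76),[.605,.107],.012,.02))
bgr=c['img'].astype(float)
# tin: brightness blob of the lid top
m=tin.astype(np.uint8); (e)=cv2.fitEllipse(max(cv2.findContours(m,0,1)[0],key=len)); print(e, ray(c,e[0],.045))
E
```

```text
tin (array([0.435 , 0.1967, 0.0999]), np.float64(0.9520634259014291))
mat (array([ 0.4295,  0.1964, -0.1562]), np.float64(0.9809535188344811))
large (array([0.6111, 0.1077, 0.107 ]), np.float64(0.9194339714685938))
((294.0382080078125, 177.67359924316406), (63.425357818603516, 69.35926818847656), 29.93634033203125) [0.4348 0.1985 0.045 ]
```

Call:
arm_command --series '[[[-0.02,-0.1,0.3,0,0,0.12,-1],[-0.04,-0.19,0.6,0,0,0.24,-1],[-0.04,-0.19,0.9,0,0,0.36,-1],[-0.04,-0.19,0.9,0,0,0.48,-1],[-0.04,-0.19,0.9,0,0,0.6,-1],[-0.04,-0.19,0.9,0,0,0.7,-1],[-0.04,-0.19,0.9,0,0,0.7,-1],[-0.04,-0.19,0.9,0,0,0.7,-1]]]'

```text
clock: 4.07
tcp_pos: [0.4343, 0.1994, 0.1234]
orientation: [0.913, 0.408, 0.0, 0.0]
wrist_force: [-0.7, 0.2, 0.6]
opening: 0.0857
finger_force: 0.0
```

```bash
python3 - <<'E'
from h import *
np.set_printoptions(precision=4,suppress=True)
s=robot.sense(); print(s['tcp_pos'],R.from_quat(s['orientation']).as_matrix())
c=imaging.capture('wrist'); save(c,'w2.png',None,1.25)
tin=spotter.outline_of(c,'tin')
a=np.linspace(0,2*np.pi,40,endpoint=False); circ=.0302*np.c_[np.cos(a),np.sin(a)]
if tin: print('tin',tin[0]['conf'],fit(c,tin[0]['region'],circ,[.437,.198],.005,.051,[0]))
E
```

```text
[0.4343 0.1994 0.1234] [[ 0.6666  0.7455  0.0002]
 [ 0.7455 -0.6666  0.0001]
 [ 0.0002  0.0001 -1.    ]]
tin 0.69 (array([0.4342, 0.1967, 0.2125]), np.float64(0.9542959489043044))
```

View pics/w2.png

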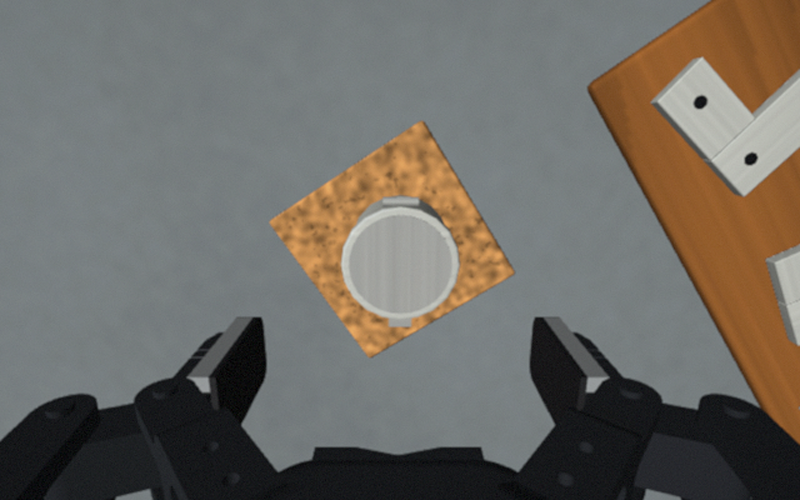

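The hinge is straight up (402,202) and the tab straight down (400,322) from the lid centre (400,262). The grip line is therefore on the tin's y axis, so I descend and grip.

Call:
arm_command --series '[[[-0.015,0,0.3,0,0,0,-1],[-0.015,0,0.6,0,0,0,-1],[-0.015,0,0.85,0,0,0,-1],[-0.015,0,0.96,0,0,0,-1],[-0.015,0,0.96,0,0,0,-1],[-0.015,0,0.96,0,0,0,0],[-0.015,0,0.96,0,0,0,0.5],[-0.015,0,0.96,0,0,0,0.5],[-0.015,0,0.96,0,0,0,0.5],[-0.015,0,0.96,0,0,0,0.5],[-0.015,0,0.96,0,0,0,0.5],[-0.015,0,0.96,0,0,0,0.5]]]' --grip_force 30

```text
clock: 5.17
tcp_pos: [0.4339, 0.1983, 0.0096]
orientation: [0.913, 0.407, 0.001, 0.0]
wrist_force: [-1.4, -1.1, 9.6]
opening: 0.0593
finger_force: 32.4
```

Call:
arm_command --series '[[[0,0,-0.05,0,0,0,0.5],[0,0,-0.15,0,0,0,0.5],[0,0,-0.4,0,0,0,0.5],[0,0,-0.7,0,0,0,0.5],[0,0,-1,0,0,0,0.5],[0,0,-1,0,0,0,0.5],[0,0,-1,0,0,0,0.5],[0,0,-1,0,0,0,0.5]]]'

```text
clock: 5.83
tcp_pos: [0.4328, 0.1978, 0.1285]
orientation: [0.914, 0.407, 0.0, 0.0]
wrist_force: [-0.2, 0.1, -1.1]
opening: 0.0589
finger_force: 32.8
```

```bash
python3 - <<'E'
from h import *
np.set_printoptions(precision=4,suppress=True)
a=np.linspace(0,2*np.pi,48,endpoint=False); C=lambda r:r*np.c_[np.cos(a),np.sin(a)]
for n in ['scene','side']:
    c=imaging.capture(n); save(c,n+'3.png',(180,90,400,300) if n=='scene' else (180,150,400,320),3)
    d=spotter.outline_of(c,'saucers')[0]; print(n,'sauc',d['conf'],fit(c,d['region'],C(.071),[.424,-.187],.018,.026,[0]))
    g=lambda t:[x['region'] for x in spotter.outline_of(c,t) if x['conf']>.3]
    b=g('board')
    if b:
        m=b[0].copy()
        for t in ['plate_large','plate_middle','plate_small']:
            for r in g(t):
                ys,xs=np.nonzero(r); w=ray(c,[xs.mean(),ys.mean()],.02)
                if w[0]<.72: m|=r
        m=cv2.morphologyEx(m.astype(np.uint8),3,np.ones((5,5)))>0
        print('board',fit(c,m,rect(.13,.35),[.608,.01],0,.012,[-.4,-.3,-.2,-.1,0,.1]))
E
```

```text
scene sauc 0.77 (array([ 0.4263, -0.1932,  0.0604]), np.float64(0.9676880189042684))
board (array([ 0.613 ,  0.0115, -0.1236]), np.float64(0.9547833766387388))
side sauc 0.95 (array([ 0.4209, -0.2001,  0.5425]), np.float64(0.9694448791684597))
board (array([ 0.6117,  0.0155, -0.1199]), np.float64(0.8799269787455992))
```

View pics/side3.png

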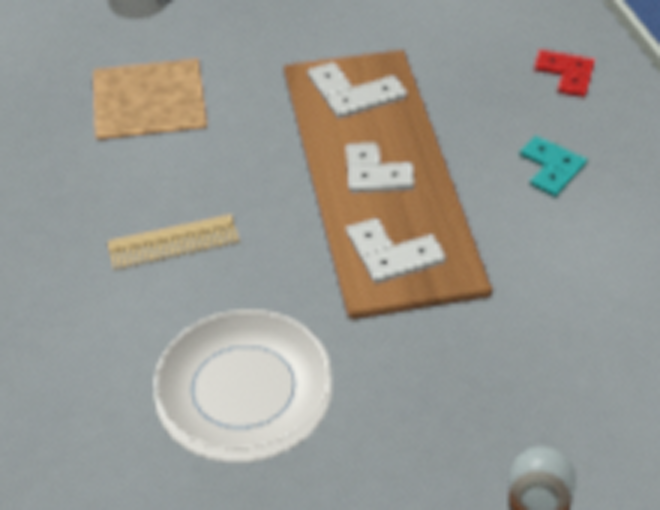

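The side crop (3x) shows the saucer's blue ring centred near (244,387). The red and turquoise look-alikes sit off the board at the right.

```bash
python3 - <<'E'
from h import *
np.set_printoptions(precision=4,suppress=True)
for n in ['scene','side']:
    c=imaging.capture(n); m=spotter.outline_of(c,'saucers')[0]['region'].astype(np.uint8)
    m=cv2.erode(m,np.ones((7,7)))>0
    i=c['img'].astype(float); b=(i[...,2]-i[...,0]); t=np.median(b[m])+8
    ys,xs=np.nonzero(m&(b>t)); e=cv2.fitEllipse(np.c_[xs,ys].astype(np.float32)); print(n,len(xs),e,ray(c,e[0],.013))
    for an in (0,np.pi/2): print(ray(c,[xs.min() if an==0 else xs.max(),e[0][1]],.013))
E
```

```text
scene 110 ((327.8082275390625, 138.00723266601562), (17.684972763061523, 27.17042350769043), 89.98133850097656) [ 0.4225 -0.1974  0.013 ]
[ 0.4545 -0.2244  0.013 ]
[ 0.3896 -0.1698  0.013 ]
side 155 ((260.61334228515625, 278.5943908691406), (27.027612686157227, 34.12882614135742), 81.42304229736328) [ 0.4217 -0.1975  0.013 ]
[ 0.3814 -0.1834  0.013 ]
[ 0.4615 -0.2114  0.013 ]
```

Call:
arm_command --series '[[[-0.25,0.2,0,0,0,0,0.5],[-0.5,0.43,0,0,0,0,0.5],[-0.72,0.64,0,0,0,0,0.5],[-0.96,0.86,0,0,0,0,0.5],[-0.96,0.86,0,0,0,0,0.5],[-0.96,0.86,0,0,0,0,0.5],[-0.96,0.86,0,0,0,0,0.5]]]'

```text
clock: 7.22
tcp_pos: [0.4328, 0.0431, 0.1282]
orientation: [0.914, 0.406, 0.0, -0.0]
wrist_force: [-0.6, 0.7, -0.4]
opening: 0.0594
finger_force: 32.8
```

Call:
arm_command --series '[[[-0.25,0.2,0,0,0,0,0.5],[-0.5,0.43,0,0,0,0,0.5],[-0.72,0.64,0,0,0,0,0.5],[-0.96,0.86,0,0,0,0,0.5],[-0.96,0.86,0,0,0,0,0.5],[-0.96,0.86,0,0,0,0,0.5],[-0.96,0.86,0,0,0,0,0.5]]]'

```text
clock: 7.8
tcp_pos: [0.4323, -0.1103, 0.128]
orientation: [0.913, 0.407, -0.0, -0.0]
wrist_force: [-0.6, -0.5, -0.7]
opening: 0.0593
finger_force: 32.9
```

Call:
arm_command --series '[[[-0.2,0.14,0,0,0,0,0.5],[-0.4,0.28,0.1,0,0,0,0.5],[-0.596,0.418,0.3,0,0,0,0.5],[-0.596,0.418,0.5,0,0,0,0.5],[-0.596,0.418,0.7,0,0,0,0.5],[-0.596,0.418,0.8,0,0,0,0.5],[-0.596,0.418,0.87,0,0,0,0.5],[-0.596,0.418,0.89,0,0,0,0.5],[-0.596,0.418,0.905,0,0,0,0.5],[-0.596,0.418,0.915,0,0,0,0.5],[-0.596,0.418,0.915,0,0,0,0.5]]]'

```text
clock: 8.72
tcp_pos: [0.4223, -0.1979, 0.0189]
orientation: [0.913, 0.407, 0.0, 0.0]
wrist_force: [0.3, 0.0, -1.0]
opening: 0.0592
finger_force: 32.9
```

```bash
python3 - <<'E'
from h import *
s=robot.sense(); print(s['tcp_pos'],s['wrist_force'])
c=imaging.capture('side'); save(c,'side4.png',(200,200,330,320),5)
E
```

```text
[ 0.42225402 -0.19790981  0.01890046] [ 0.29721531  0.03175256 -0.96395055]
```

View pics/side4.png

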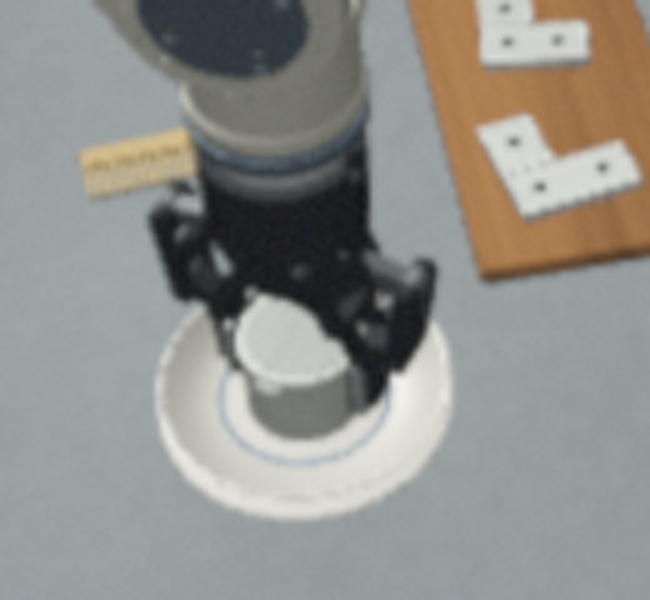

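The tin is upright over the middle of the blue ring (at (300,400) in the crop) and not yet loaded. I lower it a little further and release.

Call:
arm_command --series '[[[0,0,0.008,0,0,0,0.5],[0,0,0.014,0,0,0,0.5],[0,0,0.014,0,0,0,0.5]]]'

```text
clock: 9.02
tcp_pos: [0.4221, -0.1984, 0.0176]
orientation: [0.914, 0.407, 0.0, 0.0]
wrist_force: [-0.4, 0.8, 7.3]
opening: 0.0593
finger_force: 33.1
```

Call:
arm_command --series '[[[0,0,0,0,0,0,-0.8],[0,0,0,0,0,0,-0.8],[0,0,0,0,0,0,-0.8],[0,0,0,0,0,0,-0.8],[0,0,0,0,0,0,-0.8],[0,0,0,0,0,0,-0.8],[0,0,-0.1,0,0,0,-0.8],[0,0,-0.3,0,0,0,-0.8],[0,0,-0.6,0,0,0,-0.8],[0,0,-0.95,0,0,0,-0.8],[0,0,-0.95,0,0,0,-0.8]]]'

```text
clock: 9.93
tcp_pos: [0.4251, -0.1999, 0.1367]
orientation: [0.914, 0.407, 0.003, 0.004]
wrist_force: [0.9, -0.4, -0.2]
opening: 0.0769
finger_force: 0.0
```

```bash
python3 - <<'E'
from h import *
np.set_printoptions(precision=4,suppress=True)
s=robot.sense(); print(s['tcp_pos'],s['wrist_force'],s['opening'])
a=np.linspace(0,2*np.pi,40,endpoint=False); circ=.0302*np.c_[np.cos(a),np.sin(a)]
c=imaging.capture('wrist'); save(c,'w5.png')
for d in spotter.outline_of(c,'tin')[:1]: print(d['conf'],fit(c,d['region'],circ,[.422,-.198],.013,.059,[0]))
E
```

```text
[ 0.4251 -0.1999  0.1367] [ 0.9149 -0.3625 -0.1886] 0.07690005853497438
0.69 (array([ 0.4215, -0.1999,  0.0097]), np.float64(0.9552932996728766))
```

View pics/w5.png

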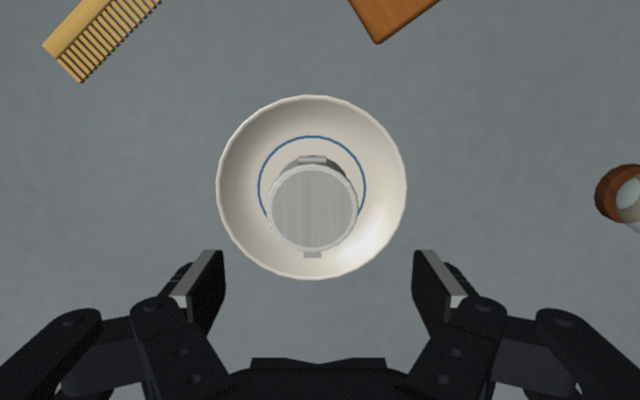

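The tin stands free and upright inside the saucer's ring; I measured it 2–3 mm off the saucer's middle. Next I go over the board to measure the plates.

Call:
arm_command --series '[[[0.2,0,-0.2,0,0,0,-0.5],[0.5,0,-0.4,0,0,0,-0.5],[0.8,0,-0.5,0,0,0,-0.5],[1,0,-0.5,0,0,0,-0.5],[1,0,-0.5,0,0,0,-0.5],[1,0,-0.5,0,0,0,-0.5]]]'

```text
clock: 10.53
tcp_pos: [0.5016, -0.1079, 0.1891]
orientation: [0.913, 0.408, -0.001, -0.001]
wrist_force: [-0.3, -0.3, -0.2]
opening: 0.0639
finger_force: 0.0
```

Call:
arm_command --series '[[[0.25,-0.05,-0.2,0,0,0,-0.5],[0.5,-0.1,-0.4,0,0,0,-0.5],[0.8,-0.13,-0.4,0,0,0,-0.5],[1,-0.13,-0.4,0,0,0,-0.5],[1,-0.13,-0.4,0,0,0,-0.5],[1,-0.13,-0.4,0,0,0,-0.5]]]'

```text
clock: 11.03
tcp_pos: [0.5696, -0.0095, 0.2368]
orientation: [0.913, 0.407, -0.002, -0.001]
wrist_force: [-0.1, 0.1, -1.5]
opening: 0.0641
finger_force: 0.0
```

Call:
arm_command --series '[[[0.2,0,0,0,0,-0.12,-0.5],[0.4,0,0,0,0,-0.24,-0.5],[0.45,0,0,0,0,-0.36,-0.5],[0.45,0,0,0,0,-0.48,-0.5],[0.45,0,0,0,0,-0.6,-0.5],[0.45,0,0,0,0,-0.7,-0.5],[0.45,0,0,0,0,-0.7,-0.5],[0.45,0,0,0,0,-0.7,-0.5],[0.45,0,0,0,0,-0.7,-0.5]]]'

```text
clock: 11.78
tcp_pos: [0.6059, 0.0297, 0.238]
orientation: [0.709, 0.706, -0.001, -0.0]
wrist_force: [-0.1, 0.1, 0.9]
opening: 0.0643
finger_force: 0.0
```

```bash
cat >> h.py <<'E'
def plates(c,seeds,z=.012):
    for t,S in (('plate_large',76),('plate_middle',68),('plate_small',60)):
        if t not in seeds: continue
        ds=[d for d in spotter.outline_of(c,t)]
        for d in ds:
            w=ray(c,d['at'],z+.008)[:2]
            if d['conf']<.3 or np.linalg.norm(w-np.array(seeds[t])-.01)>.05: continue
            p,s=fit(c,d['region'],Lpoly(S),seeds[t],z,z+.008); print(t,round(d['conf'],2),p,'deg',round(np.degrees(p[2]),1),'iou',round(s,3))
E
python3 - <<'E'
from h import *
np.set_printoptions(precision=4,suppress=True)
s=robot.sense(); print(s['clock'],s['tcp_pos'],s['orientation'],s['q'])
c=imaging.capture('wrist'); save(c,'w6.png',None,1.25)
plates(c,dict(plate_large=[.611,.108],plate_middle=[.578,-.11],plate_small=[.592,-.002]))
m=np.zeros((400,640),bool)
E
```

```text
11.7833 [0.6059 0.0297 0.238 ] [ 0.7086  0.7056 -0.0006 -0.0005] [ 0.0294  0.3897  1.6653 -0.0002  1.0882  0.0339]
plate_large 0.74 [0.6107 0.1084 0.114 ] deg 6.5 iou 0.97
plate_middle 0.85 [ 0.5742 -0.1122  0.0709] deg 4.1 iou 0.967
plate_small 0.89 [ 0.5938 -0.0012  6.0191] deg 344.9 iou 0.964
```

View pics/w6.png

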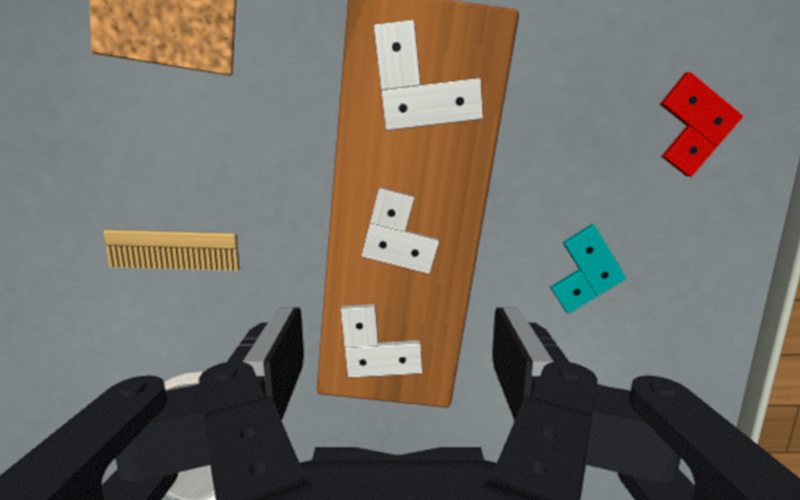

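The view (1.25x) shows the white plates on the board: large (430,80), small (400,232) and middle (380,345). The turquoise (590,270) and red (700,125) look-alikes are off the board. The fitted sizes 76/68/60 match with IoU around 0.97.

```bash
cat > plan.py <<'E'
from h import *
def plan(wps,grid=True):
    """wps: (x,y,z,closing-axis yaw deg); prints shares for successive calls"""
    s=robot.sense(); p=np.array(s['tcp_pos']); M=R.from_quat(s['orientation']).as_matrix()
    for i,(x,y,z,a) in enumerate(wps):
        a=np.radians(a); T=np.array([[-np.sin(a),np.cos(a),0],[np.cos(a),np.sin(a),0],[0,0,-1]]).T
        T=np.c_[[-np.sin(a),np.cos(a),0],[np.cos(a),np.sin(a),0],[0,0,-1]]
        sh=M.T@(np.array([x,y,z])-p)/.12; rv=R.from_matrix(M.T@T).as_rotvec()/(np.pi/3)
        print(i,'shift',sh.round(3),'turn',rv.round(3),'' if max(abs(sh).max(),abs(rv).max())<=1 else 'TOO FAR'); p,M=np.array([x,y,z]),T
def place(org,th,loc): 
    t=np.radians(th); return np.array(org)+np.array([[np.cos(t),-np.sin(t)],[np.sin(t),np.cos(t)]])@np.array(loc)
MAT=np.array([.4295,.1964])
E
python3 - <<'E'
from plan import *
np.set_printoptions(precision=4,suppress=True)
for n in ['scene','side']:
    c=imaging.capture(n); d=spotter.outline_of(c,'mat'); 
    if d: print(n,d[0]['conf'],fit(c,d[0]['region'],rect(.11,.11),[.43,.197],0,.005,[-.3,-.15,0.]))
g=place([.6107,.1084],6.5,[0,.027]); o=place(MAT,6.5,[-.023,-.023]); t=place(o,6.5,[0,.027]); print(g,t)
m=(g+t)/2
plan([(*g,.125,6.5),(*g,.0135,6.5),(*g,.12,6.5),(*m,.12,6.5),(*t,.12,6.5),(*t,.012,6.5)])
E
```

```text
scene 0.81 (array([ 0.4302,  0.197 , -0.1574]), np.float64(0.9497097657438394))
side 0.63 (array([ 0.4284,  0.1992, -0.1592]), np.float64(0.9388188811398127))
[0.6076 0.1352] [0.4062 0.1978]
0 shift [0.87  0.007 0.947] turn [ 0.    -0.    -0.109] 
1 shift [0.    0.    0.929] turn [0. 0. 0.] 
2 shift [ 0.     0.    -0.888] turn [0. 0. 0.] 
3 shift [ 0.354 -0.804  0.   ] turn [0. 0. 0.] 
4 shift [ 0.354 -0.804  0.   ] turn [0. 0. 0.] 
5 shift [0.  0.  0.9] turn [0. 0. 0.]
```

Call:
arm_command --series '[[[0.3,0,0.3,0,0,-0.05,-0.2],[0.6,0,0.6,0,0,-0.11,-0.2],[0.87,0.007,0.947,0,0,-0.11,-0.2],[0.87,0.007,0.947,0,0,-0.11,-0.2],[0.87,0.007,0.947,0,0,-0.11,-0.2],[0.87,0.007,0.947,0,0,-0.11,-0.2],[0.87,0.007,0.947,0,0,-0.11,-0.2]]]'

```text
clock: 12.77
tcp_pos: [0.6082, 0.1349, 0.1258]
orientation: [0.665, 0.747, 0.0, 0.0]
wrist_force: [-0.1, -0.2, -0.1]
opening: 0.0514
finger_force: 0.0
```

```bash
python3 - <<'E'
from plan import *
np.set_printoptions(precision=4,suppress=True)
s=robot.sense(); print(s['tcp_pos'],s['opening'])
c=imaging.capture('wrist')
plates(c,dict(plate_large=[.611,.108]))
g=place([.6107,.1084],6.5,[0,.027]); plan([(*g,.0135,6.5)])
E
```

```text
[0.6082 0.1349 0.1258] 0.05136462638336926
plate_large 0.84 [0.6102 0.1082 0.0987] deg 5.7 iou 0.959
0 shift [ 0.008 -0.011  0.943] turn [ 0.003 -0.     0.001]
```

Call:
arm_command --series '[[[0,0,0.3,0,0,0,-0.2],[0,0,0.6,0,0,0,-0.2],[0,0,0.85,0,0,0,-0.2],[0,0,0.93,0,0,0,-0.2],[0,0,0.935,0,0,0,-0.2],[0,0,0.935,0,0,0,0.1],[0,0,0.935,0,0,0,0.6],[0,0,0.935,0,0,0,0.6],[0,0,0.935,0,0,0,0.6],[0,0,0.935,0,0,0,0.6],[0,0,0.935,0,0,0,0.6]]]' --grip_force 50

```text
clock: 13.78
tcp_pos: [0.6094, 0.1353, 0.0153]
orientation: [0.665, 0.747, 0.002, 0.001]
wrist_force: [0.3, -1.9, 8.3]
opening: 0.0277
finger_force: 50.2
```

Call:
arm_command --series '[[[0,0,-0.05,0,0,0,0.6],[0,0,-0.15,0,0,0,0.6],[0,0,-0.35,0,0,0,0.6],[0,0,-0.6,0,0,0,0.6],[0,0,-0.88,0,0,0,0.6],[0,0,-0.88,0,0,0,0.6],[0,0,-0.88,0,0,0,0.6]]]'

```text
clock: 14.37
tcp_pos: [0.6094, 0.1356, 0.1219]
orientation: [0.665, 0.747, 0.002, 0.002]
wrist_force: [-0.2, -0.6, -1.3]
opening: 0.0277
finger_force: 49.4
```

```bash
python3 - <<'E'
from plan import *
s=robot.sense(); print(s['tcp_pos'],s['opening'],s['finger_force'])
c=imaging.capture('wrist'); save(c,'w7.png')
o=place([.4295,.197],6.5,[-.023,-.023]); t=place(o,6.5,[0,.027]); m=(s['tcp_pos'][:2]+t)/2
plan([(*m,.12,6.5),(*t,.12,6.5),(*t,.0075,6.5)])
E
```

```text
[0.60937201 0.13563314 0.1219293 ] 0.02774294790525047 49.44089233875275
0 shift [ 0.358 -0.799 -0.002] turn [ 0.002 -0.     0.002] 
1 shift [ 0.356 -0.812  0.   ] turn [0. 0. 0.] 
2 shift [0.    0.    0.937] turn [0. 0. 0.]
```

View pics/w7.png

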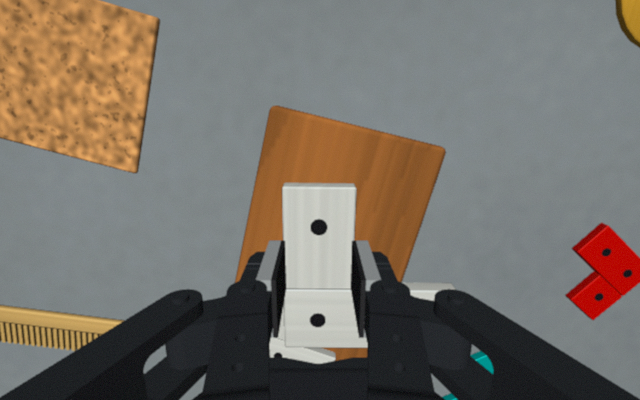

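The large plate is held square, with one leg at (320,235) and the corner at (320,320). On to the mat.

Call:
arm_command --series '[[[0.12,-0.27,0,0,0,0,0.6],[0.24,-0.54,0,0,0,0,0.6],[0.357,-0.8,0,0,0,0,0.6],[0.48,-0.99,0,0,0,0,0.6],[0.48,-0.99,0,0,0,0,0.6],[0.48,-0.99,0,0,0,0,0.6]]]'

```text
clock: 14.92
tcp_pos: [0.4811, 0.1789, 0.1176]
orientation: [0.665, 0.747, -0.001, -0.001]
wrist_force: [0.6, -0.0, 0.3]
opening: 0.0279
finger_force: 49.6
```

Call:
arm_command --series '[[[0.1,-0.2,0,0,0,0,0.6],[0.18,-0.4,0.1,0,0,0,0.6],[0.234,-0.62,0.3,0,0,0,0.6],[0.234,-0.62,0.5,0,0,0,0.6],[0.234,-0.62,0.7,0,0,0,0.6],[0.234,-0.62,0.8,0,0,0,0.6],[0.234,-0.62,0.8,0,0,0,0.6],[0.234,-0.62,0.8,0,0,0,0.6]]]'

```text
clock: 15.58
tcp_pos: [0.4062, 0.1977, 0.0216]
orientation: [0.665, 0.746, -0.001, -0.0]
wrist_force: [0.3, -0.5, -0.5]
opening: 0.0279
finger_force: 49.7
```

```bash
python3 - <<'E'
from plan import *
s=robot.sense(); print(s['tcp_pos'],s['opening'],s['wrist_force'])
o=place([.4295,.197],6.5,[-.023,-.023]); t=place(o,6.5,[0,.027])
plan([(*t,.0085,6.5)])
E
```

```text
[0.40621109 0.19774533 0.02162374] 0.027855168863203036 [ 0.29831255 -0.48851842 -0.45676179]
0 shift [0.005 0.001 0.109] turn [-0.001  0.001  0.001]
```

Call:
arm_command --series '[[[0.005,0,0.05,0,0,0,0.6],[0.005,0,0.09,0,0,0,0.6],[0.005,0,0.108,0,0,0,0.6],[0.005,0,0.115,0,0,0,0.6],[0.005,0,0.115,0,0,0,0.6]]]'

```text
clock: 16.0
tcp_pos: [0.4059, 0.1987, 0.0087]
orientation: [0.665, 0.747, 0.0, 0.0]
wrist_force: [0.4, -0.8, -1.0]
opening: 0.0278
finger_force: 49.7
```

Call:
arm_command --series '[[[0,0,0,0,0,0,-0.15],[0,0,0,0,0,0,-0.15],[0,0,0,0,0,0,-0.15],[0,0,0,0,0,0,-0.15],[0,0,0,0,0,0,-0.15],[0,0,-0.1,0,0,0,-0.15],[0,0,-0.4,0,0,0,-0.15],[0,0,-0.7,0,0,0,-0.15],[0,0,-0.97,0,0,0,-0.15],[0,0,-0.97,0,0,0,-0.15],[0,0,-0.97,0,0,0,-0.15]]]'

```text
clock: 16.92
tcp_pos: [0.407, 0.1993, 0.1269]
orientation: [0.665, 0.747, 0.002, 0.001]
wrist_force: [0.9, -0.2, -0.2]
opening: 0.049
finger_force: 0.0
```

```bash
python3 - <<'E'
from plan import *
np.set_printoptions(precision=4,suppress=True)
s=robot.sense(); print(s['tcp_pos'],s['opening'])
c=imaging.capture('wrist'); save(c,'w8.png')
print('want',place([.4295,.197],6.5,[-.023,-.023])); plates(c,dict(plate_large=[.409,.171]),.005)
a=[.5742,-.1122]; g=place(a,4.1,[.027,0]); print('g',g)
plan([(.45,.1,.13,-25),(.51,0,.13,-60),(*g,.12,-85.9),(*g,.0135,-85.9)])
E
```

```text
[0.407  0.1993 0.1269] 0.0489638790663388
want [0.4093 0.1715]
plate_large 0.66 [0.4096 0.1719 0.0967] deg 5.5 iou 0.963
g [ 0.6011 -0.1103]
0 shift [-0.858  0.276 -0.044] turn [-0.     0.     0.527] 
1 shift [-0.544  0.805  0.   ] turn [0.    0.    0.583] 
2 shift [0.198 1.176 0.083] turn [0.    0.    0.432] TOO FAR
3 shift [0.    0.    0.888] turn [0. 0. 0.]
```

View pics/w8.png

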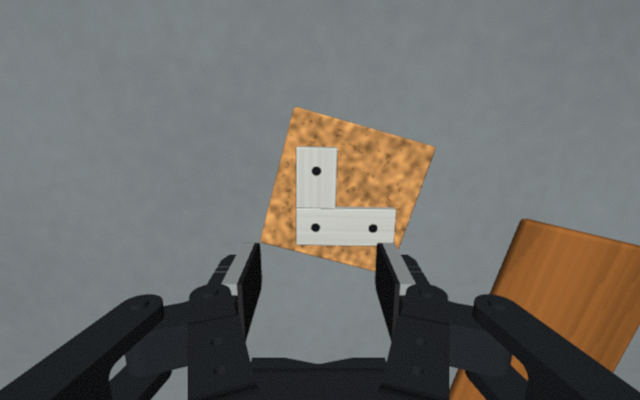

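The large plate lies flat on the mat's middle (plate centre near (340,200)), within 1 mm of plan. Next is the middle plate.

Call:
arm_command --series '[[[-0.28,0.1,-0.04,0,0,0.11,-0.2],[-0.56,0.2,-0.04,0,0,0.22,-0.2],[-0.858,0.276,-0.04,0,0,0.33,-0.2],[-0.858,0.276,-0.04,0,0,0.44,-0.2],[-0.858,0.276,-0.04,0,0,0.527,-0.2],[-0.858,0.276,-0.04,0,0,0.527,-0.2]]]'

```text
clock: 17.52
tcp_pos: [0.4495, 0.0992, 0.1282]
orientation: [0.845, 0.535, -0.002, -0.001]
wrist_force: [-0.1, 0.9, -0.1]
opening: 0.0516
finger_force: 0.0
```

Call:
arm_command --series '[[[-0.2,0.3,0,0,0,0.11,-0.2],[-0.4,0.6,0,0,0,0.22,-0.2],[-0.54,0.95,0,0,0,0.33,-0.2],[-0.54,0.95,0,0,0,0.44,-0.2],[-0.54,0.95,0,0,0,0.58,-0.2],[-0.54,0.95,0,0,0,0.58,-0.2]]]'

```text
clock: 18.02
tcp_pos: [0.5259, -0.0071, 0.1283]
orientation: [0.966, 0.259, -0.001, -0.0]
wrist_force: [-0.6, -0.3, -0.1]
opening: 0.0513
finger_force: 0.0
```

```bash
python3 - <<'E'
from plan import *
np.set_printoptions(precision=4,suppress=True)
s=robot.sense(); print(s['tcp_pos'],s['opening'],s['q'][5])
g=place([.5742,-.1122],4.1,[.027,0])
plan([(*g,.12,-85.9),(*g,.0135,-85.9)])
E
```

```text
[ 0.5259 -0.0071  0.1283] 0.05130753907304856 1.0107037677808626
0 shift [0.113 1.058 0.068] turn [-0.001  0.002  0.432] TOO FAR
1 shift [0.    0.    0.888] turn [0. 0. 0.]
```

Call:
arm_command --series '[[[0.04,0.3,0.03,0,0,0.11,-0.2],[0.08,0.6,0.068,0,0,0.22,-0.2],[0.113,1,0.068,0,0,0.33,-0.2],[0.113,1,0.068,0,0,0.432,-0.2],[0.113,1,0.068,0,0,0.432,-0.2],[0.113,1,0.068,0,0,0.432,-0.2],[0.113,1,0.068,0,0,0.432,-0.2]]]'

```text
clock: 18.6
tcp_pos: [0.5969, -0.1022, 0.1207]
orientation: [0.999, 0.04, -0.001, -0.0]
wrist_force: [0.7, 0.2, -0.1]
opening: 0.0512
finger_force: 0.0
```

```bash
python3 - <<'E'
from plan import *
np.set_printoptions(precision=4,suppress=True)
s=robot.sense(); print(s['tcp_pos'],s['opening'],s['q'][5])
c=imaging.capture('wrist'); plates(c,dict(plate_middle=[.574,-.112],plate_small=[.594,-.001]))
g=place([.5742,-.1122],4.1,[.027,0])
plan([(*g,.0135,-85.9)])
E
```

```text
[ 0.5969 -0.1022  0.1207] 0.05115049603662227 1.3006545949932575
plate_middle 0.59 [ 0.5736 -0.1125  0.0688] deg 3.9 iou 0.971
plate_small 0.79 [ 0.5931 -0.0016 -0.2639] deg -15.1 iou 0.974
0 shift [0.025 0.069 0.9  ] turn [-0.     0.001  0.006]
```

Call:
arm_command --series '[[[0.022,0.071,0.3,0,0,0,-0.2],[0.022,0.071,0.6,0,0,0,-0.2],[0.022,0.071,0.82,0,0,0,-0.2],[0.022,0.071,0.895,0,0,0,-0.2],[0.022,0.071,0.895,0,0,0,-0.2],[0.022,0.071,0.895,0,0,0,0.1],[0.022,0.071,0.895,0,0,0,0.6],[0.022,0.071,0.895,0,0,0,0.6],[0.022,0.071,0.895,0,0,0,0.6],[0.022,0.071,0.895,0,0,0,0.6],[0.022,0.071,0.895,0,0,0,0.6]]]'

```text
clock: 19.67
tcp_pos: [0.6031, -0.112, 0.0162]
orientation: [0.999, 0.037, 0.002, 0.0]
wrist_force: [-0.7, 1.4, 7.4]
opening: 0.0279
finger_force: 50.1
```

Call:
arm_command --series '[[[0,0,-0.05,0,0,0,0.6],[0,0,-0.15,0,0,0,0.6],[0,0,-0.35,0,0,0,0.6],[0,0,-0.6,0,0,0,0.6],[0,0,-0.95,0,0,0,0.6],[0,0,-0.95,0,0,0,0.6],[0,0,-0.95,0,0,0,0.6]]]'

```text
clock: 20.25
tcp_pos: [0.6038, -0.1125, 0.1322]
orientation: [0.999, 0.037, 0.003, 0.001]
wrist_force: [-0.1, 0.7, -0.9]
opening: 0.0274
finger_force: 49.3
```

```bash
python3 - <<'E'
from plan import *
s=robot.sense(); print(s['tcp_pos'],s['opening'],s['finger_force'])
o=place([.4295,.197],186,[-.019,-.019]); t=place(o,186,[.027,0]); print(o,t)
plan([(.55,-.03,.13,-27),(.49,.05,.13,32),(.44,.13,.13,90),(*t,.05,96)])
E
```

```text
[ 0.60381439 -0.11246902  0.13219785] 0.02735794655562804 49.334930777549744
[0.44640988 0.21788196] [0.41955778 0.21505969]
0 shift [-0.396 -0.719  0.014] turn [ 0.005 -0.005 -0.979] 
1 shift [ 0.367 -0.748  0.   ] turn [ 0.     0.    -0.983] 
2 shift [ 0.786 -0.     0.   ] turn [ 0.     0.    -0.967] 
3 shift [0.17  0.709 0.667] turn [ 0.   0.  -0.1]
```

Call:
arm_command --series '[[[-0.1,-0.15,0,0,0,-0.11,0.6],[-0.2,-0.3,0,0,0,-0.22,0.6],[-0.3,-0.45,0,0,0,-0.33,0.6],[-0.396,-0.6,0,0,0,-0.44,0.6],[-0.396,-0.719,0,0,0,-0.55,0.6],[-0.396,-0.719,0,0,0,-0.66,0.6],[-0.396,-0.719,0,0,0,-0.77,0.6],[-0.396,-0.719,0,0,0,-0.88,0.6],[-0.396,-0.719,0,0,0,-0.979,0.6],[-0.396,-0.719,0,0,0,-0.979,0.6]]]'

```text
clock: 21.08
tcp_pos: [0.5469, -0.0294, 0.1275]
orientation: [0.852, 0.524, -0.001, -0.001]
wrist_force: [-0.4, -0.3, -0.4]
opening: 0.0275
finger_force: 49.4
```

Call:
arm_command --series '[[[0.1,-0.15,0,0,0,-0.11,0.6],[0.2,-0.3,0,0,0,-0.22,0.6],[0.3,-0.45,0,0,0,-0.33,0.6],[0.367,-0.6,0,0,0,-0.44,0.6],[0.367,-0.748,0,0,0,-0.55,0.6],[0.367,-0.748,0,0,0,-0.66,0.6],[0.367,-0.748,0,0,0,-0.77,0.6],[0.367,-0.748,0,0,0,-0.88,0.6],[0.367,-0.748,0,0,0,-0.983,0.6],[0.367,-0.748,0,0,0,-0.983,0.6]]]'

```text
clock: 21.92
tcp_pos: [0.4873, 0.0505, 0.1278]
orientation: [0.485, 0.875, -0.0, -0.001]
wrist_force: [-0.4, 0.0, -2.0]
opening: 0.028
finger_force: 49.4
```

Call:
arm_command --series '[[[0.15,0,0,0,0,-0.11,0.6],[0.3,0,0,0,0,-0.22,0.6],[0.45,0,0,0,0,-0.33,0.6],[0.6,0,0,0,0,-0.44,0.6],[0.786,0,0,0,0,-0.55,0.6],[0.786,0,0,0,0,-0.66,0.6],[0.786,0,0,0,0,-0.77,0.6],[0.786,0,0,0,0,-0.88,0.6],[0.786,0,0,0,0,-0.967,0.6],[0.786,0,0,0,0,-0.967,0.6]]]'

```text
clock: 22.75
tcp_pos: [0.4376, 0.1305, 0.128]
orientation: [0.001, 1.0, -0.0, -0.0]
wrist_force: [-0.1, -0.3, -1.3]
opening: 0.0277
finger_force: 49.4
```

```bash
python3 - <<'E'
from plan import *
s=robot.sense(); print(s['tcp_pos'],s['opening'],s['q'][5])
c=imaging.capture('wrist'); save(c,'w9.png')
o=place([.4295,.197],186,[-.019,-.019]); t=place(o,186,[.029,0]); print(t)
plan([(*t,.03,96),(*t,.0165,96)])
E
```

```text
[0.43755264 0.1304904  0.12798641] 0.027740744881163806 -1.3049044869890878
[0.41756874 0.21485063]
0 shift [0.171 0.703 0.817] turn [-0.    -0.001 -0.106] 
1 shift [0.    0.    0.112] turn [0. 0. 0.]
```

View pics/w9.png

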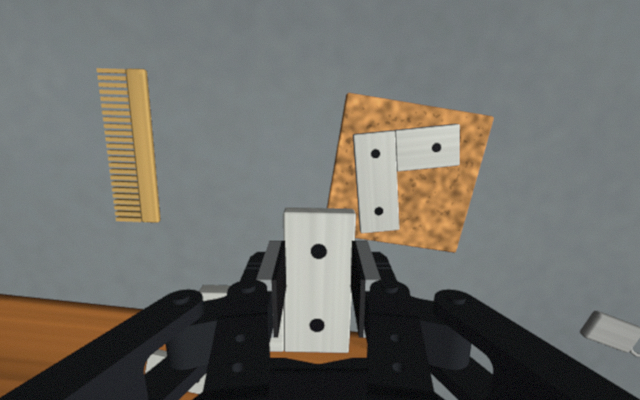

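```bash
python3 - <<'E'
from plan import *
c=imaging.capture('wrist'); s=robot.sense()
col=c['img'][195:235,300:340].mean((1,2)); print(col.round(0))
for r in (210,213,216): print(r,ray(c,[320,r],.132), s['tcp_pos'][0]-ray(c,[320,r],.132)[0])
E
```

```text
[132. 130. 129. 128. 127. 127. 127. 127. 126. 127. 127. 128. 122. 108.
 101. 102. 106. 130. 169. 190. 195. 196. 196. 196. 196. 196. 196. 196.
 196. 196. 196. 196. 196. 196. 196. 196. 196. 196. 196. 196.]
210 [0.4142143  0.13138772 0.132     ] 0.02350438183709974
213 [0.41551148 0.13138019 0.132     ] 0.022207205050065848
216 [0.41681487 0.13137262 0.132     ] 0.020903810172653192
```

Call:
arm_command --series '[[[0.1,0.3,0,0,0,-0.05,0.6],[0.179,0.6,0.1,0,0,-0.106,0.6],[0.179,0.703,0.3,0,0,-0.106,0.6],[0.179,0.703,0.5,0,0,-0.106,0.6],[0.179,0.703,0.7,0,0,-0.106,0.6],[0.179,0.703,0.82,0,0,-0.106,0.6],[0.179,0.703,0.82,0,0,-0.106,0.6],[0.179,0.703,0.82,0,0,-0.106,0.6]]]'

```text
clock: 23.52
tcp_pos: [0.4159, 0.2146, 0.0293]
orientation: [-0.054, 0.999, -0.0, -0.001]
wrist_force: [0.2, 0.7, -0.4]
opening: 0.0278
finger_force: 49.5
```

```bash
python3 - <<'E'
from plan import *
s=robot.sense(); print(s['tcp_pos'],s['wrist_force'])
plan([(.4166,.2148,.0172,96)])
E
```

```text
[0.41592303 0.21459127 0.02930262] [ 0.15921598  0.68445778 -0.38527719]
0 shift [-0.006  0.001  0.101] turn [-0.001 -0.002  0.003]
```

Call:
arm_command --series '[[[0,0,0.05,0,0,0,0.6],[0,0,0.085,0,0,0,0.6],[0,0,0.098,0,0,0,0.6],[0,0,0.104,0,0,0,0.6],[0,0,0.104,0,0,0,0.6]]]'

```text
clock: 23.93
tcp_pos: [0.4167, 0.2149, 0.0176]
orientation: [-0.055, 0.998, 0.0, 0.0]
wrist_force: [0.5, 0.3, -0.7]
opening: 0.0278
finger_force: 49.5
```

Call:
arm_command --series '[[[0,0,0,0,0,0,-0.1],[0,0,0,0,0,0,-0.1],[0,0,0,0,0,0,-0.1],[0,0,0,0,0,0,-0.1],[0,0,0,0,0,0,-0.1],[0,0,-0.1,0,0,0,-0.1],[0,0,-0.4,0,0,0,-0.1],[0,0,-0.7,0,0,0,-0.1],[0,0,-0.95,0,0,0,-0.1],[0,0,-0.95,0,0,0,-0.1],[0,0,-0.95,0,0,0,-0.1]]]'

```text
clock: 24.85
tcp_pos: [0.4176, 0.2155, 0.1331]
orientation: [-0.055, 0.998, 0.001, 0.002]
wrist_force: [0.6, -0.9, -0.4]
opening: 0.047
finger_force: 0.0
```

```bash
python3 - <<'E'
from plan import *
np.set_printoptions(precision=4,suppress=True)
s=robot.sense(); print(s['tcp_pos'],s['q'][5])
c=imaging.capture('wrist'); save(c,'w10.png')
print('want',place([.4295,.197],186,[-.019,-.019]))
for d in spotter.outline_of(c,'plate_middle'): print(d['conf'],d['region'].sum(),fit(c,d['region'],Lpoly(68),[.4465,.218],.013,.021))
g=place([.5935,-.0014],-15.1,[.028,0]); print(g)
plan([(.48,.11,.13,120),(.55,.05,.13,100),(*g,.12,74.9),(*g,.0135,74.9)])
plan([(.48,.11,.13,42),(.55,.03,.13,-15.1)])
E
```

```text
[0.4176 0.2155 0.1331] -1.2307985123363872
want [0.4464 0.2179]
0.92 5395 (array([0.4468, 0.2183, 3.236 ]), np.float64(0.956383880453323))
[ 0.6205 -0.0087]
0 shift [-0.434 -0.926  0.007] turn [-0.    -0.001 -0.394] 
1 shift [-0.255 -0.725  0.   ] turn [0.    0.    0.333] 
2 shift [-0.494 -0.584  0.083] turn [0.    0.    0.418] 
3 shift [0.    0.    0.888] turn [0. 0. 0.] 
0 shift [-0.434 -0.926  0.007] turn [-0.001 -0.001  0.906] 
1 shift [-0.886 -0.013  0.   ] turn [0.    0.    0.952]
```

View pics/w10.png

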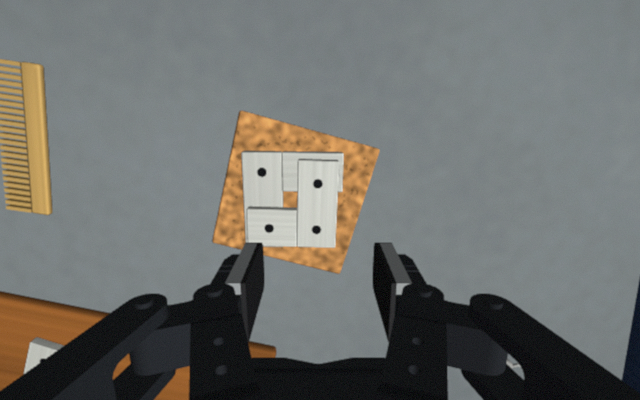

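The middle plate sits within 1 mm of plan, half a turn from the large one, with its corner at (316,230) in the open side. Next is the small white plate on the board; the red and turquoise ones stay alone.

```bash
python3 - <<'E'
from plan import *
g=place([.5935,-.0014],-15.1,[.028,0])
plan([(.48,.13,.13,90),(.55,.06,.13,80),(*g,.12,74.9)])
E
```

```text
0 shift [-0.452 -0.76   0.007] turn [-0.    -0.001  0.106] 
1 shift [-0.583 -0.583  0.   ] turn [0.    0.    0.167] 
2 shift [-0.678 -0.462  0.083] turn [0.    0.    0.085]
```

Call:
arm_command --series '[[[-0.15,-0.25,0,0,0,0.05,-0.2],[-0.3,-0.5,0,0,0,0.106,-0.2],[-0.452,-0.76,0,0,0,0.106,-0.2],[-0.452,-0.76,0,0,0,0.106,-0.2],[-0.452,-0.76,0,0,0,0.106,-0.2]]]'

```text
clock: 25.37
tcp_pos: [0.4803, 0.1287, 0.1297]
orientation: [0.002, 1.0, -0.0, -0.001]
wrist_force: [0.3, 1.4, 0.1]
opening: 0.0508
finger_force: 0.0
```

Call:
arm_command --series '[[[-0.2,-0.2,0,0,0,0.08,-0.2],[-0.4,-0.4,0,0,0,0.167,-0.2],[-0.583,-0.583,0,0,0,0.167,-0.2],[-0.583,-0.583,0,0,0,0.167,-0.2],[-0.583,-0.583,0,0,0,0.167,-0.2]]]'

```text
clock: 25.78
tcp_pos: [0.5499, 0.0602, 0.13]
orientation: [0.088, 0.996, -0.0, -0.001]
wrist_force: [-0.0, -0.0, 0.8]
opening: 0.0514
finger_force: 0.0
```

Call:
arm_command --series '[[[-0.2,-0.15,0.04,0,0,0.085,-0.2],[-0.45,-0.3,0.083,0,0,0.085,-0.2],[-0.678,-0.462,0.083,0,0,0.085,-0.2],[-0.678,-0.462,0.083,0,0,0.085,-0.2],[-0.678,-0.462,0.083,0,0,0.085,-0.2],[-0.678,-0.462,0.083,0,0,0.085,-0.2]]]'

```text
clock: 26.28
tcp_pos: [0.6189, -0.007, 0.1203]
orientation: [0.131, 0.991, 0.0, -0.002]
wrist_force: [-1.1, -0.7, -0.3]
opening: 0.0511
finger_force: 0.0
```

```bash
python3 - <<'E'
from plan import *
np.set_printoptions(precision=4,suppress=True)
s=robot.sense(); print(s['tcp_pos'],s['opening'])
c=imaging.capture('wrist'); plates(c,dict(plate_small=[.594,-.001]))
g=place([.5935,-.0014],-15.1,[.028,0])
plan([(*g,.0135,74.9)])
E
```

```text
[ 0.6189 -0.007   0.1203] 0.051058413726751795
plate_small 0.93 [ 0.5931 -0.0008  6.0178] deg 344.8 iou 0.969
0 shift [-0.017 -0.012  0.895] turn [-0.    -0.002  0.001]
```

Call:
arm_command --series '[[[-0.017,-0.01,0.3,0,0,0,-0.2],[-0.017,-0.01,0.6,0,0,0,-0.2],[-0.017,-0.01,0.82,0,0,0,-0.2],[-0.017,-0.01,0.89,0,0,0,-0.2],[-0.017,-0.01,0.89,0,0,0,-0.2],[-0.017,-0.01,0.89,0,0,0,0.1],[-0.017,-0.01,0.89,0,0,0,0.6],[-0.017,-0.01,0.89,0,0,0,0.6],[-0.017,-0.01,0.89,0,0,0,0.6],[-0.017,-0.01,0.89,0,0,0,0.6],[-0.017,-0.01,0.89,0,0,0,0.6]]]'

```text
clock: 27.3
tcp_pos: [0.6239, -0.01, 0.0166]
orientation: [0.132, 0.991, 0.0, 0.002]
wrist_force: [-1.6, 2.1, 7.8]
opening: 0.0275
finger_force: 50.3
```

Call:
arm_command --series '[[[0,0,-0.05,0,0,0,0.6],[0,0,-0.15,0,0,0,0.6],[0,0,-0.35,0,0,0,0.6],[0,0,-0.6,0,0,0,0.6],[0,0,-0.95,0,0,0,0.6],[0,0,-0.95,0,0,0,0.6],[0,0,-0.95,0,0,0,0.6]]]'

```text
clock: 27.88
tcp_pos: [0.6248, -0.0103, 0.1326]
orientation: [0.132, 0.991, 0.0, 0.003]
wrist_force: [0.4, 0.0, -0.4]
opening: 0.0275
finger_force: 49.4
```

```bash
python3 - <<'E'
from plan import *
c=imaging.capture('wrist'); s=robot.sense(); print(s['tcp_pos'],s['opening'])
save(c,'w11.png')
M=rot(s['orientation'])
col=c['img'][190:290,305:335].mean((1,2)); r=190+int(np.argmax(col>165)); print(r, 45-1e3*(ray(c,[320,r],s['tcp_pos'][2]+.0045)-s['tcp_pos'])@M[:,0],'= local x of TCP, mm')
o=place([.4295,.197],6,[-.015,-.015]); 
t=place(o,6,[.028,0]); print(o,t)
plan([(.55,.06,.13,85),(.48,.13,.13,90),(*t,.06,96)])
plan([(.55,.06,.13,-95+180-180),(.48,.13,.13,-84)])
E
```

```text
[ 0.62320608 -0.01024079  0.13046025] 0.027777086057190255
198 18.382154236546825 = local x of TCP, mm
[0.4161501  0.18051424] [0.44399671 0.18344104]
0 shift [0.742 0.406 0.002] turn [ 0.     0.003 -0.169] 
1 shift [0.632 0.53  0.   ] turn [ 0.     0.    -0.083] 
2 shift [0.3   0.445 0.583] turn [ 0.   0.  -0.1] 
0 shift [0.742 0.406 0.002] turn [ 0.004 -0.     2.831] TOO FAR
1 shift [-0.632 -0.53   0.   ] turn [ 0.     0.    -0.183]
```

View pics/w11.png

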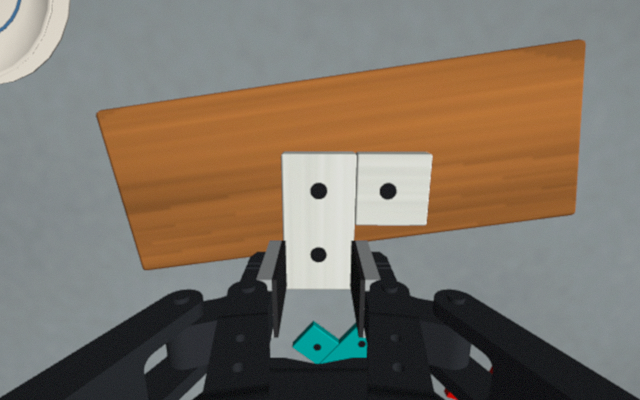

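The small plate is held by its x leg: corner edge at row 153, leg end at row 288. The turquoise look-alike is visible untouched off the board.

```bash
python3 - <<'E'
from plan import *
c=imaging.capture('wrist'); s=robot.sense(); M=rot(s['orientation'])
for r in (153,288):
  for zz in (.0035,.0045): print(r,zz,1e3*(ray(c,[320,r],s['tcp_pos'][2]+zz)-s['tcp_pos'])@M[:,0])
for cc in (283,356): print(cc,1e3*(ray(c,[cc,200],s['tcp_pos'][2]+.004)-s['tcp_pos'])@M[:,1])
E
```

```text
153 0.0035 45.674186245560506
153 0.0045 45.82974041506225
288 0.0035 -14.63186506818968
288 0.0045 -14.049844156345571
283 -14.158431538006024
356 15.915522137782697
```

Call:
arm_command --series '[[[0.25,0.13,0,0,0,-0.08,0.6],[0.5,0.27,0,0,0,-0.169,0.6],[0.742,0.406,0,0,0,-0.169,0.6],[0.742,0.406,0,0,0,-0.169,0.6],[0.742,0.406,0,0,0,-0.169,0.6]]]'

```text
clock: 28.4
tcp_pos: [0.547, 0.061, 0.1273]
orientation: [0.042, 0.999, -0.0, -0.002]
wrist_force: [0.5, -0.2, -0.5]
opening: 0.0276
finger_force: 49.4
```

Call:
arm_command --series '[[[0.2,0.18,0,0,0,-0.083,0.6],[0.4,0.35,0,0,0,-0.083,0.6],[0.632,0.53,0,0,0,-0.083,0.6],[0.632,0.53,0,0,0,-0.083,0.6],[0.632,0.53,0,0,0,-0.083,0.6]]]'

```text
clock: 28.82
tcp_pos: [0.4786, 0.1304, 0.128]
orientation: [-0.001, 1.0, -0.0, -0.001]
wrist_force: [0.7, -0.2, -0.9]
opening: 0.0278
finger_force: 49.5
```

Call:
arm_command --series '[[[0.15,0.2,0,0,0,-0.05,0.6],[0.283,0.445,0.1,0,0,-0.1,0.6],[0.283,0.445,0.3,0,0,-0.1,0.6],[0.283,0.445,0.5,0,0,-0.1,0.6],[0.283,0.445,0.583,0,0,-0.1,0.6],[0.283,0.445,0.583,0,0,-0.1,0.6],[0.283,0.445,0.583,0,0,-0.1,0.6]]]'

```text
clock: 29.4
tcp_pos: [0.446, 0.1828, 0.0583]
orientation: [-0.052, 0.999, -0.0, -0.0]
wrist_force: [0.1, 0.5, -0.4]
opening: 0.0278
finger_force: 49.6
```

```bash
python3 - <<'E'
from plan import *
s=robot.sense(); print(s['tcp_pos'])
o=place([.4295,.197],6,[-.015,-.015]); t=place(o,6,[.030,0]); plan([(*t,.0258,96)])
E
```

```text
[0.44603775 0.18284189 0.05828518]
0 shift [-0.001  0.007  0.271] turn [-0.    -0.001 -0.001]
```

Call:
arm_command --series '[[[0,0.007,0.12,0,0,0,0.6],[0,0.007,0.2,0,0,0,0.6],[0,0.007,0.25,0,0,0,0.6],[0,0.007,0.263,0,0,0,0.6],[0,0.007,0.27,0,0,0,0.6],[0,0.007,0.27,0,0,0,0.6]]]'

```text
clock: 29.9
tcp_pos: [0.4455, 0.1843, 0.0265]
orientation: [-0.052, 0.999, 0.0, 0.0]
wrist_force: [-0.6, -0.3, -0.6]
opening: 0.0272
finger_force: 49.6
```

Call:
arm_command --series '[[[0,0,0,0,0,0,-0.1],[0,0,0,0,0,0,-0.1],[0,0,0,0,0,0,-0.1],[0,0,0,0,0,0,-0.1],[0,0,0,0,0,0,-0.1],[0,0,-0.1,0,0,0,-0.1],[0,0,-0.4,0,0,0,-0.1],[0,0,-0.7,0,0,0,-0.1],[0,0,-0.95,0,0,0,-0.1],[0,0,-0.95,0,0,0,-0.1],[0,0,-0.95,0,0,0,-0.1]]]'

```text
clock: 30.82
tcp_pos: [0.4464, 0.1848, 0.1419]
orientation: [-0.052, 0.999, 0.001, 0.002]
wrist_force: [0.5, -0.3, -0.5]
opening: 0.0467
finger_force: 0.0
```

```bash
python3 - <<'E'
from plan import *
np.set_printoptions(precision=4,suppress=True)
s=robot.sense(); print(s['tcp_pos'],s['q'][5])
c=imaging.capture('wrist'); save(c,'w12.png')
print('want',place([.4295,.197],6,[-.015,-.015]))
for d in spotter.outline_of(c,'plate_small')[:2]: print(d['conf'],d['region'].sum(),fit(c,d['region'],Lpoly(60),[.4161,.1805],.021,.029))
t=[.4218,-.199]
plan([(.44,.10,.14,50),(.43,.0,.14,5),(.424,-.1,.14,-42),(*t,.13,-42)])
E
```

```text
[0.4464 0.1848 0.1419] -1.3076993340158272
want [0.4162 0.1805]
0.94 4932 (array([0.4137, 0.1817, 0.0928]), np.float64(0.9488347592924139))
0 shift [ 0.112 -0.693 -0.003] turn [-0.001 -0.001  0.767] 
1 shift [-0.472 -0.692  0.   ] turn [0.   0.   0.75] 
2 shift [-0.826 -0.122  0.   ] turn [0.    0.    0.783] 
3 shift [-0.625  0.538  0.083] turn [0. 0. 0.]
```

View pics/w12.png

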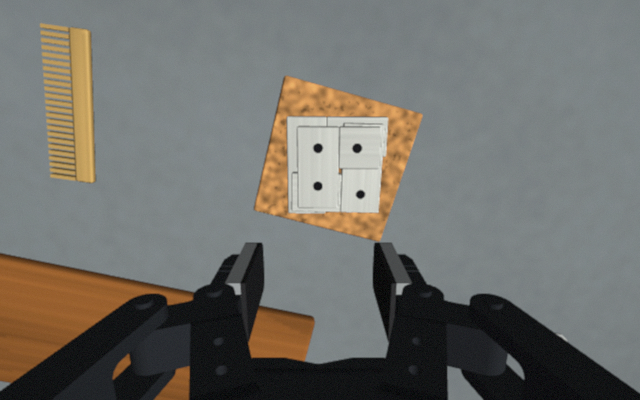

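The pile is nested: the small plate's corner (357,148) lies over the middle plate's open side, and all three are centred on the mat. Now I go back for the tin.

Call:
arm_command --series '[[[0.05,-0.2,0,0,0,0.11,-1],[0.1,-0.4,0,0,0,0.22,-1],[0.112,-0.6,0,0,0,0.33,-1],[0.112,-0.693,0,0,0,0.44,-1],[0.112,-0.693,0,0,0,0.55,-1],[0.112,-0.693,0,0,0,0.66,-1],[0.112,-0.693,0,0,0,0.767,-1],[0.112,-0.693,0,0,0,0.767,-1]]]'

```text
clock: 31.58
tcp_pos: [0.4394, 0.0998, 0.1386]
orientation: [0.344, 0.939, -0.001, -0.001]
wrist_force: [-0.8, 0.8, -0.1]
opening: 0.0853
finger_force: 0.0
```

Call:
arm_command --series '[[[-0.15,-0.2,0,0,0,0.11,-1],[-0.3,-0.4,0,0,0,0.22,-1],[-0.472,-0.6,0,0,0,0.33,-1],[-0.472,-0.692,0,0,0,0.44,-1],[-0.472,-0.692,0,0,0,0.55,-1],[-0.472,-0.692,0,0,0,0.66,-1],[-0.472,-0.692,0,0,0,0.75,-1],[-0.472,-0.692,0,0,0,0.75,-1]]]'

```text
clock: 32.25
tcp_pos: [0.4297, 0.0001, 0.1392]
orientation: [0.676, 0.737, -0.001, -0.001]
wrist_force: [-0.6, -0.3, 0.3]
opening: 0.0855
finger_force: 0.0
```

Call:
arm_command --series '[[[-0.25,-0.03,0,0,0,0.11,-1],[-0.5,-0.07,0,0,0,0.22,-1],[-0.75,-0.12,0,0,0,0.33,-1],[-0.826,-0.122,0,0,0,0.44,-1],[-0.826,-0.122,0,0,0,0.55,-1],[-0.826,-0.122,0,0,0,0.66,-1],[-0.826,-0.122,0,0,0,0.783,-1],[-0.826,-0.122,0,0,0,0.783,-1]]]'

```text
clock: 32.92
tcp_pos: [0.4241, -0.0997, 0.1395]
orientation: [0.913, 0.407, -0.001, -0.001]
wrist_force: [0.4, 0.1, 0.3]
opening: 0.0853
finger_force: 0.0
```

Call:
arm_command --series '[[[-0.2,0.2,0,0,0,0,-1],[-0.4,0.4,0,0,0,0,-1],[-0.625,0.538,0,0,0,0,-1],[-0.625,0.538,0,0,0,0,-1],[-0.625,0.538,0,0,0,0,-1],[-0.625,0.538,0,0,0,0,-1]]]'

```text
clock: 33.42
tcp_pos: [0.4218, -0.1983, 0.1397]
orientation: [0.913, 0.408, -0.0, -0.001]
wrist_force: [0.3, 0.0, 0.7]
opening: 0.0854
finger_force: 0.0
```

```bash
python3 - <<'E'
from plan import *
np.set_printoptions(precision=4,suppress=True)
s=robot.sense(); print(s['clock'],s['tcp_pos'],s['opening'])
a=np.linspace(0,2*np.pi,40,endpoint=False); circ=.0302*np.c_[np.cos(a),np.sin(a)]
c=imaging.capture('wrist')
for d in spotter.outline_of(c,'tin')[:1]:
    p,q=fit(c,d['region'],circ,[.422,-.199],.013,.059,[0]); print(d['conf'],p,q)
plan([((p[0]+.4215)/2,(p[1]-.1985)/2,.0178,-42)])
E
```

```text
33.4167 [ 0.4218 -0.1983  0.1397] 0.08543790231449495
0.78 [ 0.4218 -0.1995  0.277 ] 0.9507827816200215
0 shift [-0.01   0.005  1.018] turn [-0.001  0.     0.003] TOO FAR
```

Call:
arm_command --series '[[[-0.005,0,0.3,0,0,0,-0.8],[-0.005,0,0.6,0,0,0,-0.8],[-0.005,0,0.85,0,0,0,-0.8],[-0.005,0,0.99,0,0,0,-0.8],[-0.005,0,0.99,0,0,0,-0.8],[-0.005,0,0.99,0,0,0,0],[-0.005,0,0.99,0,0,0,0.5],[-0.005,0,0.99,0,0,0,0.5],[-0.005,0,0.99,0,0,0,0.5],[-0.005,0,0.99,0,0,0,0.5],[-0.005,0,0.99,0,0,0,0.5],[-0.005,0,0.99,0,0,0,0.5]]]' --grip_force 30

```text
clock: 34.52
tcp_pos: [0.4226, -0.1995, 0.0221]
orientation: [0.914, 0.407, 0.001, 0.001]
wrist_force: [0.4, -0.1, 5.9]
opening: 0.0592
finger_force: 32.6
```

Call:
arm_command --series '[[[0,0,-0.05,0,0,0,0.5],[0,0,-0.15,0,0,0,0.5],[0,0,-0.4,0,0,0,0.5],[0,0,-0.7,0,0,0,0.5],[0,0,-1,0,0,0,0.5],[0,0,-1,0,0,0,0.5],[0,0,-1,0,0,0,0.5]]]'

```text
clock: 35.1
tcp_pos: [0.4232, -0.1999, 0.1436]
orientation: [0.914, 0.407, 0.002, 0.002]
wrist_force: [-0.9, 0.4, -1.5]
opening: 0.0592
finger_force: 32.8
```

```bash
python3 - <<'E'
from plan import *
s=robot.sense(); p=s['tcp_pos']; print(p,s['opening']); B=np.array([.6125,.013])
np.set_printoptions(precision=4,suppress=True)
c=imaging.capture('scene'); m=np.zeros((400,640),bool); d=spotter.outline_of(c,'board')
if d: print('board scene',d[0]['conf'],fit(c,d[0]['region'],rect(.13,.35),[.6125,.013],0,.012,[-.12]))
q=[p[:2]+(B-p[:2])*f for f in (1/3,2/3,1)]
plan([(*q[0],.13,-42),(*q[1],.13,-42),(*q[2],.13,-42)])
E
```

```text
[ 0.42316854 -0.19988052  0.14364366] 0.05917906077016221
board scene 0.93 (array([ 0.6137,  0.0161, -0.1244]), np.float64(0.963635531973287))
0 shift [0.796 0.012 0.093] turn [-0.001  0.    -0.   ] 
1 shift [ 0.791 -0.005  0.   ] turn [0. 0. 0.] 
2 shift [ 0.791 -0.005  0.   ] turn [0. 0. 0.]
```

Call:
arm_command --series '[[[0.25,0,0,0,0,0,0.5],[0.5,0,0,0,0,0,0.5],[0.75,0,0,0,0,0,0.5],[1,0,0,0,0,0,0.5],[1,0,0,0,0,0,0.5],[1,0,0,0,0,0,0.5]]]'

```text
clock: 35.7
tcp_pos: [0.5018, -0.1087, 0.1396]
orientation: [0.913, 0.408, -0.001, -0.001]
wrist_force: [-1.2, -0.2, -0.9]
opening: 0.0594
finger_force: 32.8
```

Call:
arm_command --series '[[[0.25,0,0,0,0,0,0.5],[0.5,0,0,0,0,0,0.5],[0.75,0,0,0,0,0,0.5],[1,0,0,0,0,0,0.5],[1,0,0,0,0,0,0.5],[1,0,0,0,0,0,0.5]]]'

```text
clock: 36.2
tcp_pos: [0.5817, -0.0207, 0.14]
orientation: [0.913, 0.407, -0.001, -0.001]
wrist_force: [0.4, -0.5, -0.2]
opening: 0.0595
finger_force: 32.8
```

```bash
python3 - <<'E'
from plan import *
np.set_printoptions(precision=4,suppress=True)
s=robot.sense(); print(s['tcp_pos'],s['opening'])
c=imaging.capture('wrist')
plan([(.613,.0145,.06,-42)])
E
```

```text
[ 0.5817 -0.0207  0.14  ] 0.05950930692259994
0 shift [0.403 0.    0.666] turn [-0.002  0.002  0.   ]
```

Call:
arm_command --series '[[[0.2,0,0,0,0,0,0.5],[0.403,0,0.2,0,0,0,0.5],[0.403,0,0.45,0,0,0,0.5],[0.403,0,0.7,0,0,0,0.5],[0.403,0,0.85,0,0,0,0.5],[0.403,0,0.92,0,0,0,0.5],[0.403,0,0.95,0,0,0,0.5],[0.403,0,0.97,0,0,0,0.5],[0.403,0,0.97,0,0,0,0.5]]]'

```text
clock: 37.0
tcp_pos: [0.6151, 0.0144, 0.0256]
orientation: [0.914, 0.406, 0.0, 0.0]
wrist_force: [0.2, -0.1, -0.3]
opening: 0.0591
finger_force: 32.8
```

Call:
arm_command --series '[[[0,0,0.008,0,0,0,0.5],[0,0,0.008,0,0,0,0.5]]]'

```text
clock: 37.17
tcp_pos: [0.6157, 0.0149, 0.0253]
orientation: [0.914, 0.407, 0.001, 0.0]
wrist_force: [0.0, -0.5, -0.9]
opening: 0.0593
finger_force: 32.8
```

Call:
arm_command --series '[[[-0.012,-0.01,0.01,0,0,0,0.5],[-0.012,-0.01,0.018,0,0,0,0.5],[-0.012,-0.01,0.018,0,0,0,0.5]]]'

```text
clock: 37.42
tcp_pos: [0.6129, 0.0149, 0.0221]
orientation: [0.914, 0.407, 0.0, 0.0]
wrist_force: [1.0, 0.5, -0.7]
opening: 0.059
finger_force: 32.8
```

Call:
arm_command --series '[[[0,0,0.008,0,0,0,0.5],[0,0,0.013,0,0,0,0.5],[0,0,0.013,0,0,0,0.5]]]'

```text
clock: 37.67
tcp_pos: [0.6133, 0.0149, 0.0212]
orientation: [0.914, 0.407, 0.0, 0.0]
wrist_force: [-2.5, -0.4, 6.4]
opening: 0.059
finger_force: 33.1
```

Contact at 6 N, so I release, rise and check everything.

Call:
arm_command --series '[[[0,0,0,0,0,0,-0.9],[0,0,0,0,0,0,-0.9],[0,0,0,0,0,0,-0.9],[0,0,0,0,0,0,-0.9],[0,0,0,0,0,0,-0.9],[0,0,0,0,0,0,-0.9],[0,0,-0.1,0,0,0,-0.9],[0,0,-0.4,0,0,0,-0.9],[0,0,-0.7,0,0,0,-0.9],[0,0,-1,0,0,0,-0.9],[0,0,-1,0,0,0,-0.9],[0,0,-1,0,0,0,-0.9]]]'

```text
clock: 38.67
tcp_pos: [0.6149, 0.0148, 0.1439]
orientation: [0.914, 0.407, 0.003, 0.001]
wrist_force: [-0.4, 0.1, -0.9]
opening: 0.0811
finger_force: 0.0
```

```bash
python3 - <<'E'
from plan import *
np.set_printoptions(precision=4,suppress=True)
s=robot.sense(); print(s['clock'],s['tcp_pos'],s['opening'],s['wrist_force'])
a=np.linspace(0,2*np.pi,40,endpoint=False); circ=.0302*np.c_[np.cos(a),np.sin(a)]
c=imaging.capture('wrist')
d=spotter.outline_of(c,'tin')
if d: print('tin',d[0]['conf'],fit(c,d[0]['region'],circ,[.613,.0145],.012,.058,[0]))
c2=imaging.capture('side'); save(c2,'side13.png',(180,100,420,340),2.5)
d=spotter.outline_of(c2,'tin')
if d: print('tin side',d[0]['conf'],fit(c2,d[0]['region'],circ,[.613,.0145],.012,.058,[0]))
for t,z in (('comb',0),('sphere',.04),('fob',0)):
    print(t,[(round(x['conf'],2),ray(c2,x['at'],z)[:2].round(3)) for x in spotter.pinpoint(c2,t)])
E
```

```text
38.6667 [0.6149 0.0148 0.1439] 0.0810938626126587 [-0.4096  0.1035 -0.8827]
tin 0.72 (array([0.6126, 0.0131, 0.2206]), np.float64(0.9439580150289739))
tin side 0.57 (array([0.6129, 0.0167, 0.0744]), np.float64(0.8825349530139813))
comb [(0.61, array([ 0.407, -0.008]))]
sphere [(0.8, array([ 0.605, -0.378]))]
fob [(0.61, array([0.563, 0.383]))]
```

View pics/side13.png

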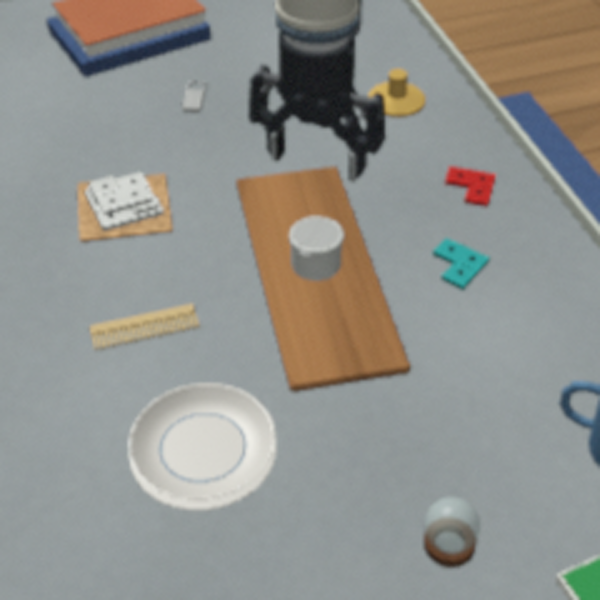

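The tin (317,245) stands upright mid-board and the pile (125,200) is on the mat. The comb, sphere and fob look unmoved and the robot is clear, so I hand in.

```bash
python3 -c "
from cell import robot
print(robot.hand_in())"
```

```text
the job is handed in; nothing more can be done
None
```

I handed the job in at about 39 s: the tin stands upright in the middle of the board after its stop on the saucer, the three plates are piled on the mat large, middle, small with each half a turn from the one beneath, and the comb, sphere and fob look unmoved; the hand-in returned no verdict.

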